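Open the interlocked gas valves of a fly station

ROBOT

A 6-joint arm with a two-finger parallel gripper is mounted at the origin on the work surface. World frame = base frame: x ahead of the robot, y to its left, z up, the work surface at z = 0. Lengths are in m, angles in degrees, forces in N, time in s.
With the tool pointing down it reaches from about 0.4 to 0.825 m from the base axis. Payload 7 kg.
Tool frame: the origin (TCP) lies at the very end of the fingers, on their centre line; the grasp point (between the pads) lies behind it (r.grasp_offset is the z of the grasp point in the tool frame, in m); z points along the fingers, y is the direction in which the jaws open and shut (so a half turn about z gives the same grasp; the last joint's range is limited). The gripper opens to 88 mm and grips with 3 to 60 N. Pads are 19 mm wide; open, the fingers measure 130 mm over their backs; the gripper's body (78 mm by 193 mm) begins 47 mm behind the grasp point.
Start: joints at [-57.577, 20.546, 0.682, 0, -70.136, -16.507], TCP at [0.185, -0.649, 0.227] pointing down, gripper open.
Joint ranges: [-176.03, 176.03], [-82.01, 121.73], [-58.28, 71.71], [-173.87, 95.51], [-174.79, -0.11], [-173.66, 173.66]. Speed limits (degrees/s): [136.94, 136.94, 172.46, 180, 180, 180].

INTERFACE

Orientations are given as [roll, pitch, yaw] about the fixed x, y, z axes, in that order (R = Rz(yaw) Ry(pitch) Rx(roll)).
In Python, from plant import r gives the robot as it stands. The module is installed in compiled form; this text tells all that it offers.
- The arm moves only by the tool servo_tool, never from a script. Its argument "targets" is a list of rows, each an object of numbers: "dx", "dy", "dz": the shift along the world's x, y, z in cm; "spin": the turn about the world's z in rad; "grip": the opening in per cent of the stroke, from 0 (shut) to 100 (fully open). A call has exactly 10 rows; each row is the pose to reach, as a shift and turn from the pose commanded when the call began; what a row does not reach only later rows make up. A row lasts 1/12 s, in which the tool goes at most 41.7 mm and 7.16 degrees, less where a joint would pass 70% of its speed; a pose out of reach is approached as far as the arm can. A call with a gripper value outside its range is refused whole. The fingers move at their own pace and stop on an object; "squeeze" is the grip in N (left out, the last holds). Time passes only in rows, so rows that repeat a pose let the fingers close, or fill a call up. It gives the time, the measured TCP pose, the force and the opening at its end, in the units of the state.
- r.get_state(): the state, without advancing time (a new reading comes with each control period).
- r.capture(name): name is "scene" or "top" or "wrist"; returns the picture (480x640x3 uint8, blue, green, red); there is no depth.
- r.get_calibration(name): a dict with "K" (3x3 intrinsics, pixels), "k1" (the pictures are not rectified: a ray, as slopes to the right and down, at radius r is drawn at 1 + k1 r^2 times it, then the intrinsics apply), "extrinsics" (4x4, takes a point from camera to world coordinates). Camera axes: x right, y down, z forward; pixel columns grow to the right and rows downward; lengths in m; the calibration is good to about 2 mm. A picture is of the moment at which its call begins: read the wrist's pose just before it. get_calibration takes no time and is no camera call; for the wrist camera it gives the pose at the moment of the call.
- r.close_job(): hands the job in, once; it reports no verdict.
Trained networks look in the newest picture that a camera, given by its name, has taken for a name from the list of things; names that differ only in an ending like _2 or _b are one class to them, and where a whole thing is asked for, a point or a joint stands for the part that bears it (a point fixed in the world has none). Each returns a list of dicts, best first, with "p" (0 to 1); they miss things now and then, are a little off and sometimes report something else, mostly with a low value. They report only what shows in the picture. A call takes as long as a camera call.
- r.cut_out(name, camera): "mask" (480x640 bool, what is visible of it) and "extent" ([left, top, right, bottom] in pixels, round what is visible of it).
The state is a dict: "time_s": time; "joints": joint angles; "qd": joint speeds; "joint_torque": joint torques, N m; "tcp_pos": TCP position; "eef_rot": TCP orientation; "contact_force": force on the tool from outside, world axes, zero at the start; "moment": the same for the moment, N m; "gripper_width": finger opening in m.
Only numpy, scipy, OpenCV 4.12 (cv2) and the standard library are available. Lean on these libraries where they do the work, as an engineer would, in place of code of your own. Each camera call takes 0.05 s, during which the arm holds its last target. There are 200 camera calls.

TASK

Bring the gas station on the bench into service: turn the isolator crank (the one with the tall slim knob) clockwise, seen from above, until you feel it come up against its stop, then turn the selector crank (the one with the short wide knob) clockwise as far as its own stop, which it can only reach when the isolator is fully home. Turn both gently and never force them against a stop or against the lock, leave the other things on the bench where they stand, and let go of everything at the end.

Things in the scene. Friction and masses are not known exactly. Their poses are not given: they have to be found in the camera images.
- station: Fixed white box with an aluminium cover, 170 (its x) x 270 (its y) x 50 mm high, brass hose barbs on its +x side, clear window in the cover. Origin at the centre of its underside, z up; turned up to 0.35 rad. Isolator pivot at its (0, +55) mm, selector pivot at (0, -55) mm. Each crank is a flat steel lever 18 mm wide, top 66 mm above the bench, with an upright black knob 75 mm out from the pivot.
- isolator (a joint): Isolator crank, rad, clockwise from above. 0: lever points along the station's -x; pi/2: along its +y. Starts at 0 to 0.2. Its rigid hidden stop lies anywhere from 0.9 to 1.8 and differs each time; the selector is free only with the isolator within about 0.05 of that stop. The stop must never carry over 30 N, nearly the push at the knob; 8 to 15 N at the knob is a firm, safe touch.
- selector (a joint): Selector crank, rad, clockwise from above. 0: lever points along the station's -y; pi/2 would be along its -x. Starts at 0 to 0.12. While the isolator is not home the lock blocks it rigidly at about 0.4; else it turns freely to its rigid end stop at about 1.2 and then keeps the isolator from turning back. Push at most about 20 N at the knob.
- isolator_pivot (a point): Point on the isolator's axis, at the top of its steel hub, 69 mm above the bench. The crank's friction is about 0.2 N m (about 3 N at the knob); it stays where it is left.
- selector_pivot (a point): Point on the selector's axis, at the top of its steel hub, 69 mm above the bench. Friction as for the isolator; it stays where it is left.
- isolator_grip (a point): Centre of the top of the isolator's knob: upright black cylinder, 18 mm in diameter, 48 mm tall, top 114 mm above the bench. It spins freely on its spindle, so it can be held fast, without turning the hand, while the crank turns.
- selector_grip (a point): Centre of the top of the selector's knob: upright black cylinder, 36 mm in diameter, 34 mm tall, top 100 mm above the bench. It spins freely on its spindle.
- wash_bottle: White plastic bottle, 68 mm in diameter, 170 mm tall, origin at the centre of its base; to be left alone.
- vial_tray: Cardboard tray of stoppered vials, 160 x 150 mm, 105 mm tall over the stoppers, origin at the centre of its base; to be left alone.
- beaker: Glass beaker, 72 mm in diameter, 90 mm tall, origin at the centre of its base; to be left alone.

How it is judged:
By the outcome, as a careful person would: the job done as asked, in the order asked, and still so for the second after the job is handed in, with the robot touching nothing.
It also fails if it takes over 64 s, if anything falls off the work surface, if the arm or the gripper's body presses on something with over 40 N, if the wrist force passes 120 N, or if a joint passes its speed limit or range.

## Working session

There is one attempt and no reset: what is moved stays moved. The work goes in short steps, Python scripts to look and compute and a tool call to move; the robot and the scene stay as the last step left them, time stands still between calls to the robot, and variables do not carry over. Pictures are saved under pics/ and viewed, about 8 in all and at most 12, crops included, and the job is handed in when it is done.

Besides the shell and the picture viewer there is one more tool, called after "Call:" as a command line: name --argument value ..., lists and objects as JSON in quotes. servo_tool: Moves the arm, as the interface text tells. Its arguments: {"type":"object","properties":{"targets":{"type":"array"},"squeeze":{"type":"number"}},"required":["targets"]}

```bash
mkdir -p pics; cat > h.py <<'E'
import numpy as np, cv2
from plant import r
def topix(P,c):
    T=np.linalg.inv(np.array(c["extrinsics"])); p=T[:3,:3]@np.asarray(P,float)+T[:3,3]
    x,y=p[:2]/p[2]; s=1+c["k1"]*(x*x+y*y); K=np.array(c["K"])
    return (K@[x*s,y*s,1])[:2]
def ray(px,c):
    K=np.array(c["K"]); k=np.array([[px[0],px[1]]],float)
    u=cv2.undistortPoints(k.reshape(1,1,2),K,np.array([c["k1"],0,0,0,0.]))[0,0]
    E=np.array(c["extrinsics"]); return E[:3,3],E[:3,:3]@[u[0],u[1],1]
def atz(px,c,z):
    o,d=ray(px,c); return o+d*(z-o[2])/d[2]
E
python3 - <<'E'
from h import *
ims=[]
for n in("scene","top"):
    im=r.capture(n);cv2.imwrite(f"pics/{n}0.png",im);c=r.get_calibration(n)
    print(n,np.round(np.array(c["extrinsics"]),3).tolist(),np.array(c["K"]).tolist(),c["k1"])
    for o in("station","isolator","selector","isolator_grip","selector_grip","isolator_pivot","selector_pivot","wash_bottle","vial_tray","beaker"):
        try:
            for d in r.cut_out(o,n)[:2]:
                m=d["mask"];ys,xs=np.nonzero(m);print(n,o,round(d["p"],2),d["extent"],xs.mean().round(1),ys.mean().round(1),m.sum())
        except Exception as e: print(o,e)
print(r.get_state(),r.grasp_offset)
E
```

```text
scene [[0.878, 0.248, -0.409, 0.946], [0.478, -0.474, 0.739, -0.846], [-0.011, -0.845, -0.535, 0.719], [0.0, 0.0, 0.0, 1.0]] [[520.5158977590733, 0.0, 317.4434954328415], [0.0, 520.5158977590733, 228.96848676424761], [0.0, 0.0, 1.0]] -0.13176478192599625
scene station 0.95 [296.7, 224.2, 415.0, 345.1] 355.2 288.7 8867
scene isolator 0.95 [328.8, 227.4, 369.5, 263.8] 344.0 247.1 496
scene selector 0.77 [328.1, 278.6, 354.0, 315.4] 340.7 296.8 619
scene selector 0.33 [181.4, 343.8, 310.9, 465.4] 244.8 398.4 9350
scene isolator_grip 0.58 [431.7, 149.7, 460.5, 215.7] 445.6 184.9 1356
scene isolator_grip 0.57 [329.0, 229.8, 336.6, 247.6] 330.7 237.7 140
scene selector_grip 0.82 [325.2, 291.7, 348.9, 310.2] 337.4 299.9 375
scene isolator_pivot 0.81 [324.7, 228.2, 370.5, 261.1] 343.8 247.2 483
scene selector_pivot 0.9 [326.4, 278.7, 356.6, 313.7] 340.6 296.3 600
scene wash_bottle 0.82 [429.9, 146.8, 459.8, 216.3] 445.8 184.1 1401
scene vial_tray 0.74 [327.3, 227.0, 339.3, 244.2] 331.2 236.3 170
scene vial_tray 0.71 [181.3, 344.2, 312.3, 463.2] 244.9 398.4 9578
scene beaker 0.91 [326.2, 166.
[... 1111 characters left out ...]
.9, 305.3] 197.8 291.5 693
{'time_s': 1.1, 'joints': array([-5.75775082e+01,  2.05457009e+01,  6.81831224e-01,  1.71379849e-03,
       -7.01351983e+01, -1.65056856e+01]), 'qd': array([ 0.06152376,  0.08039372, -0.00821135,  0.03005752,  0.09519005,
       -0.02504083]), 'joint_torque': array([-2.76942201e-04, -5.82399130e+01,  2.93301380e+01,  7.00242743e+00,
        1.23666538e-02, -1.63741038e-05]), 'tcp_pos': array([ 0.18506902, -0.64911931,  0.22657312]), 'eef_rot': array([-1.79998648e+02, -1.28061645e-03, -1.64082611e+02]), 'contact_force': array([-0.0045136 ,  0.62731845,  0.08456602]), 'moment': array([0.03312703, 0.04957755, 0.01313674]), 'gripper_width': 0.08731426594269365} -0.0188
```

View pics/top0.png

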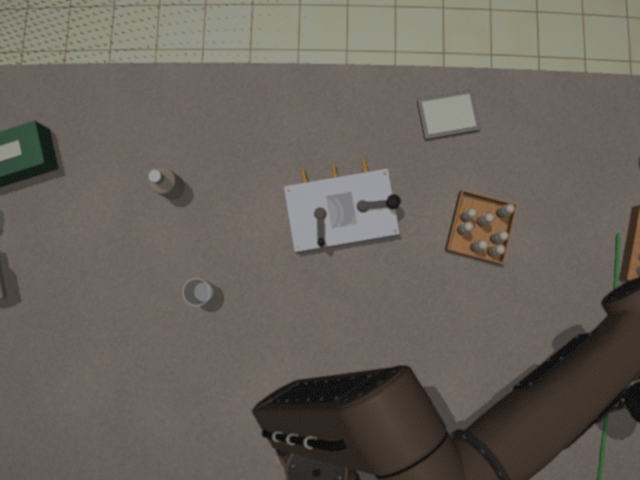

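View pics/scene0.png

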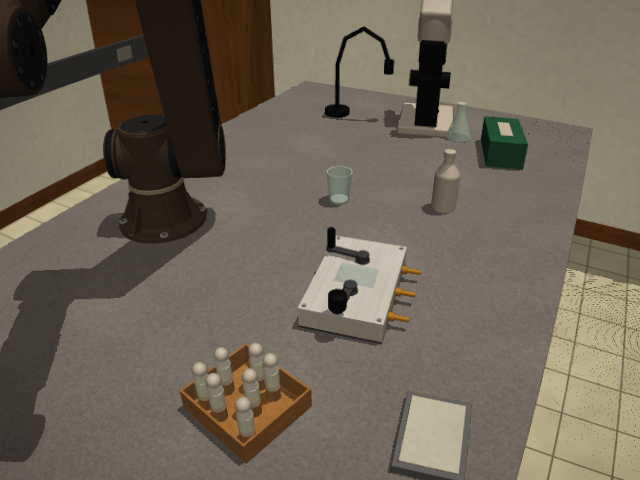

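The top picture shows the isolator hub at about (320,213) with its knob at (321,243). The selector hub is at (363,206) with its knob at (393,202). The cover corners are near (285,186), (388,169), (400,237) and (295,252). The scene view agrees: the tall slim knob is at (331,238) and the wide one at (337,300).

```bash
cat > w.py <<'E'
from h import *
c=r.get_calibration("top"); cs=r.get_calibration("scene")
P=np.array([atz(p,c,.05)[:2] for p in((285,186),(388,169),(400,237),(295,252))])
ctr=P.mean(0); print("corners",P.round(3).tolist(),ctr)
for n,p,z in(("isohub",(320,213),.069),("isoknob",(321,242.5),.114),("selhub",(363,206),.069),("selknob",(394,201.5),.1)):
    print(n,atz(p,c,z).round(4))
for n,p,z in(("isohub",(363,257),.069),("isoknob",(331,229),.114),("selhub",(350,287),.069),("selknob",(338,296),.1)):
    print("s",n,atz(p,cs,z).round(4))
for n,p,z in(("beaker",(198,292),.05),("bottle",(163,183),.1),("tray",(481,228),.05)): print(n,atz(p,c,z).round(3))
E
python3 w.py
```

```text
corners [[0.652, 0.101], [0.702, -0.162], [0.528, -0.195], [0.483, 0.07]] [ 0.59129467 -0.04624345]
isohub [0.582  0.0091 0.069 ]
isoknob [0.5043 0.0035 0.114 ]
selhub [ 0.6023 -0.0986  0.069 ]
selknob [ 0.6111 -0.1735  0.1   ]
s isohub [ 0.5893 -0.0017  0.069 ]
s isoknob [0.5091 0.0032 0.114 ]
s selhub [ 0.609  -0.1074  0.069 ]
s selknob [ 0.6169 -0.1769  0.1   ]
beaker [0.375 0.315 0.05 ]
bottle [0.645 0.404 0.1  ]
tray [ 0.556 -0.402  0.05 ]
```

Call:
servo_tool --targets '[{"dx": 1,"dy": 1.6,"dz": 1,"spin": 0.07},{"dx": 3,"dy": 4.5,"dz": 2,"spin": 0.15},{"dx": 5,"dy": 7.5,"dz": 3,"spin": 0.23},{"dx": 7,"dy": 11,"dz": 4,"spin": 0.31},{"dx": 9,"dy": 14,"dz": 5,"spin": 0.39},{"dx": 11,"dy": 17.5,"dz": 6,"spin": 0.47},{"dx": 13,"dy": 21,"dz": 7,"spin": 0.55},{"dx": 15,"dy": 24,"dz": 8,"spin": 0.63},{"dx": 17,"dy": 27.5,"dz": 9,"spin": 0.71},{"dx": 19,"dy": 30.5,"dz": 10,"spin": 0.79}]'

```text
validation failed for argument at $.ta...
```

Call:
servo_tool --targets '[{"dx": 2,"dy": 3,"dz": 0.2,"spin": 0.07},{"dx": 4,"dy": 6,"dz": 0.5,"spin": 0.14},{"dx": 6,"dy": 9,"dz": 0.8,"spin": 0.21},{"dx": 8,"dy": 12.5,"dz": 1,"spin": 0.28},{"dx": 10,"dy": 16,"dz": 1.3,"spin": 0.35},{"dx": 12,"dy": 19,"dz": 1.5,"spin": 0.42},{"dx": 14,"dy": 22,"dz": 1.7,"spin": 0.49},{"dx": 15.5,"dy": 25,"dz": 1.9,"spin": 0.54},{"dx": 16.5,"dy": 27.5,"dz": 2,"spin": 0.57},{"dx": 17,"dy": 29,"dz": 2,"spin": 0.57}]'

```text
validation failed for argument at $.ta...
```

```bash
cat > look.py <<'E'
from h import *
import sys
k=sys.argv[1]
s=r.get_state();print(s["time_s"],s["tcp_pos"].round(4),s["eef_rot"].round(2),s["joints"].round(1),s["contact_force"].round(2))
c=r.get_calibration("wrist");im=r.capture("wrist");cv2.imwrite(f"pics/w{k}.png",im)
print(np.round(np.array(c["extrinsics"]),4).tolist())
for o,z in(("isolator_pivot",.069),("selector_pivot",.069),("isolator_grip",.114),("selector_grip",.1)):
    for d in r.cut_out(o,"wrist")[:2]:
        ys,xs=np.nonzero(d["mask"]);p=(xs.mean(),ys.mean());print(o,round(d["p"],2),np.round(d["extent"]),np.round(p,1),atz(p,c,z).round(4))
E
python3 look.py 0
```

```text
1.1 [ 0.1851 -0.6491  0.2266] [-180.     -0.   -164.08] [-57.6  20.5   0.7   0.  -70.1 -16.5] [-0.    0.63  0.08]
[[-0.2738, 0.9242, 0.2663, 0.1131], [0.9618, 0.2635, 0.0745, -0.6695], [-0.0013, 0.2765, -0.961, 0.3842], [0.0, 0.0, 0.0, 1.0]]
```

View pics/w0.png

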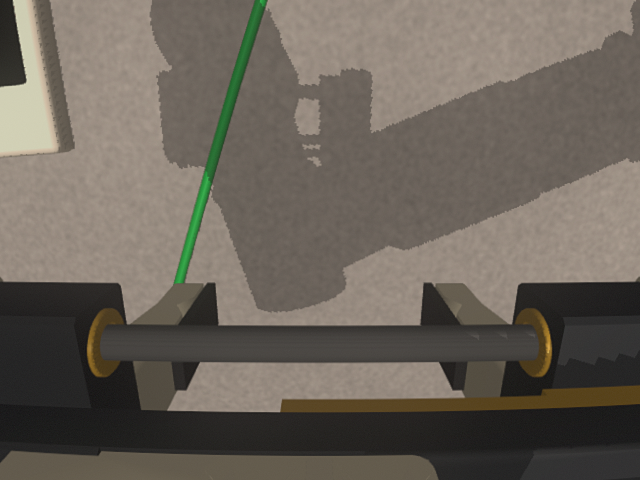

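The move was refused; a row probably has to give every key, "grip" included. The picture shows only the bare bench and the open fingers (rows below 290). I'll resend with all keys.

Call:
servo_tool --targets '[{"dx": 1,"dy": 1.6,"dz": 1,"spin": 0.07,"grip": 100},{"dx": 3,"dy": 4.5,"dz": 2,"spin": 0.15,"grip": 100},{"dx": 5,"dy": 7.5,"dz": 3,"spin": 0.23,"grip": 100},{"dx": 7,"dy": 11,"dz": 4,"spin": 0.31,"grip": 100},{"dx": 9,"dy": 14,"dz": 5,"spin": 0.39,"grip": 100},{"dx": 11,"dy": 17.5,"dz": 6,"spin": 0.47,"grip": 100},{"dx": 13,"dy": 21,"dz": 7,"spin": 0.55,"grip": 100},{"dx": 15,"dy": 24,"dz": 8,"spin": 0.63,"grip": 100},{"dx": 17,"dy": 27,"dz": 9,"spin": 0.71,"grip": 100},{"dx": 19,"dy": 30,"dz": 10,"spin": 0.79,"grip": 100}]' --squeeze 10

```text
time_s: 2.18
tcp_pos: [0.3756, -0.3474, 0.3275]
eef_rot: [-179.9, 0.0, -118.6]
contact_force: [0.5, -1.1, -0.1]
gripper_width: 0.088
```

Call:
servo_tool --targets '[{"dx": 2.2,"dy": 2.8,"dz": 0.2,"spin": 0.07,"grip": 100},{"dx": 4.5,"dy": 5.5,"dz": 0.5,"spin": 0.14,"grip": 100},{"dx": 7,"dy": 8.5,"dz": 0.8,"spin": 0.21,"grip": 100},{"dx": 9.5,"dy": 11.5,"dz": 1,"spin": 0.28,"grip": 100},{"dx": 12,"dy": 14.5,"dz": 1.3,"spin": 0.35,"grip": 100},{"dx": 14.5,"dy": 17.5,"dz": 1.5,"spin": 0.42,"grip": 100},{"dx": 17,"dy": 20.5,"dz": 1.7,"spin": 0.49,"grip": 100},{"dx": 19,"dy": 23.5,"dz": 1.9,"spin": 0.54,"grip": 100},{"dx": 20.5,"dy": 25.5,"dz": 2,"spin": 0.57,"grip": 100},{"dx": 20.5,"dy": 26,"dz": 2,"spin": 0.57,"grip": 100}]'

```text
time_s: 3.02
tcp_pos: [0.5824, -0.0859, 0.3457]
eef_rot: [180.0, 0.0, -85.9]
contact_force: [-0.2, -0.3, -0.9]
gripper_width: 0.0879
```

```bash
python3 look.py 1
```

```text
3.0167 [ 0.5824 -0.0859  0.3457] [ 1.7996e+02  1.0000e-02 -8.5890e+01] [ 10.6   9.4   0.9  -0.  -81.5  -6.5] [-0.23 -0.31 -0.89]
[[-0.9975, -0.0683, -0.0203, 0.5877], [-0.0712, 0.9588, 0.2749, -0.1604], [0.0007, 0.2757, -0.9613, 0.5034], [0.0, 0.0, 0.0, 1.0]]
isolator_pivot 0.87 [300. 266. 392. 299.] [346.6 277.7] [0.5435 0.009  0.069 ]
selector_pivot 0.82 [276.  91. 314. 197.] [296.7 138.3] [ 0.6096 -0.1427  0.069 ]
isolator_grip 0.62 [370. 271. 394. 302.] [380.1 286.1] [ 0.5125 -0.0017  0.114 ]
selector_grip 0.64 [277.  92. 314. 129.] [294.4 110.5] [ 0.6117 -0.1699  0.1   ]
```

View pics/w1.png

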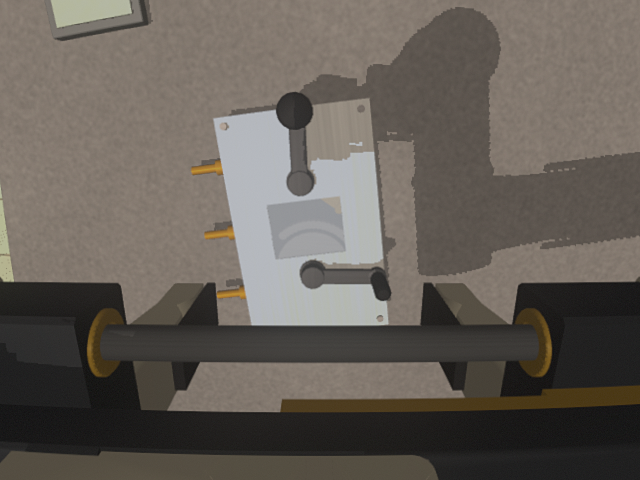

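The wrist view shows the isolator hub at about (312,273) and its knob top at about (383,292). The selector hub is at (300,182) with its knob at (294,110). I'll fit the station pose and crank angles over the wrist, top and scene views.

```bash
cat > fit.py <<'E'
from h import *
from scipy.optimize import least_squares
ct=r.get_calibration("top");cw=r.get_calibration("wrist");cs=r.get_calibration("scene")
def pts(v):
    x,y,a,q1,q2=v;R=np.array([[np.cos(a),-np.sin(a)],[np.sin(a),np.cos(a)]]);c=np.array([x,y])
    ip=c+R@[0,.055];sp=c+R@[0,-.055]
    ik=ip+.075*R@[-np.cos(q1),np.sin(q1)];sk=sp+.075*R@[-np.sin(q2),-np.cos(q2)]
    return [np.r_[ip,.069],np.r_[sp,.069],np.r_[ik,.114],np.r_[sk,.1]]
obs=[(cw,1.5,[(312,273),(300,181.5),(383,292),(294,110)]),(ct,1,[(320,213),(363,206),(321,242.5),(394,201.5)]),(cs,1,[(363,257),(350,286),(331,229),(338,295)])]
def f(v): return np.concatenate([w*(topix(P,c)-p) for c,w,o in obs for P,p in zip(pts(v),o)])
s=least_squares(f,[.592,-.045,.185,.1,.06],loss="soft_l1");print(s.x.round(4))
print(np.round(f(s.x).reshape(-1,2),1).tolist());[print(p.round(4)) for p in pts(s.x)]
obs=obs[:1];s=least_squares(f,s.x);print("wrist only",s.x.round(4));[print(p.round(4)) for p in pts(s.x)]
E
python3 fit.py
```

```text
[ 0.5913 -0.0469  0.1818  0.1108  0.0701]
[[-0.2, 5.7], [-0.6, 0.8], [-0.2, 0.3], [-0.7, -1.8], [0.7, 0.3], [0.9, 0.4], [0.7, -0.9], [0.8, 0.6], [-1.7, -3.1], [-2.1, -1.9], [-1.4, -0.0], [-3.2, -0.6]]
[0.5813 0.0072 0.069 ]
[ 0.6012 -0.101   0.069 ]
[0.5065 0.0019 0.114 ]
[ 0.6096 -0.1755  0.1   ]
wrist only [ 0.591  -0.0478  0.1826  0.1201  0.0721]
[0.5811 0.0063 0.069 ]
[ 0.601  -0.1018  0.069 ]
[0.5062 0.0016 0.114 ]
[ 0.6093 -0.1764  0.1   ]
```

Call:
servo_tool --targets '[{"dx": -0.8,"dy": 0.9,"dz": -1,"spin": 0,"grip": 60},{"dx": -2,"dy": 2.2,"dz": -3,"spin": 0,"grip": 60},{"dx": -3.5,"dy": 4,"dz": -5,"spin": 0,"grip": 60},{"dx": -5,"dy": 6,"dz": -7,"spin": 0,"grip": 60},{"dx": -6.5,"dy": 7.5,"dz": -9,"spin": 0,"grip": 60},{"dx": -7.2,"dy": 8.5,"dz": -11,"spin": 0,"grip": 60},{"dx": -7.4,"dy": 9,"dz": -13,"spin": 0,"grip": 60},{"dx": -7.4,"dy": 9,"dz": -14.5,"spin": 0,"grip": 60},{"dx": -7.4,"dy": 9,"dz": -15,"spin": 0,"grip": 60},{"dx": -7.4,"dy": 9,"dz": -15,"spin": 0,"grip": 60}]'

```text
time_s: 4.1
tcp_pos: [0.5052, -0.0001, 0.1959]
eef_rot: [179.9, -0.0, -86.2]
contact_force: [0.3, -0.8, -0.0]
gripper_width: 0.0527
```

```bash
python3 look.py 2
```

```text
4.1 [ 5.052e-01 -1.000e-04  1.959e-01] [ 1.7991e+02 -3.0000e-02 -8.6230e+01] [ 22.3   5.9 -22.9  -0.  -61.3 -18.5] [ 0.33 -0.78 -0.03]
[[-0.9979, -0.0623, -0.0195, 0.5103], [-0.0653, 0.9594, 0.2744, -0.0745], [0.0016, 0.2751, -0.9614, 0.3536], [0.0, 0.0, 0.0, 1.0]]
isolator_pivot 0.58 [194. 215. 329. 270.] [265.8 238.8] [0.5433 0.0099 0.069 ]
isolator_pivot 0.47 [300. 229. 329. 270.] [313.4 249.4] [0.5081 0.0157 0.069 ]
selector_pivot 0.7 [160.   0. 207. 105.] [181.   55.1] [ 0.6036 -0.1127  0.069 ]
isolator_grip 0.87 [298. 231. 332. 267.] [313.3 249. ] [0.5085 0.0013 0.114 ]
```

View pics/w2.png

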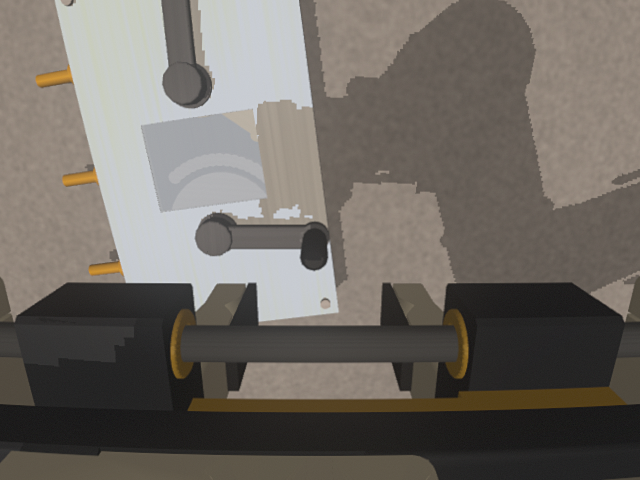

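The slim knob's top is at about (314,257) and its hub at (214,234). The hand is nearly over the knob.

```bash
python3 - <<'E'
from h import *
c=r.get_calibration("wrist");print(r.get_state()["tcp_pos"].round(4))
for p,z in(((314,257),.114),((214,234),.069),((188,84),.069)): print(atz(p,c,z).round(4))
E
```

```text
[0.5068 0.0007 0.1977]
[0.5095 0.0079 0.114 ]
[0.5838 0.0103 0.069 ]
[ 0.6016 -0.0937  0.069 ]
```

```bash
python3 look.py 3; python3 - <<'E'
import cv2
im=cv2.imread("pics/w3.png");cv2.imwrite("pics/w3c.png",cv2.resize(im[20:300,140:360],None,fx=2.7,fy=2.1,interpolation=cv2.INTER_CUBIC))
E
```

```text
4.35 [0.5068 0.0007 0.1977] [-1.799e+02  2.000e-02 -8.620e+01] [ 22.3   5.8 -22.7   0.  -61.3 -18.5] [-0.52  0.58  0.39]
[[-0.9978, -0.0638, -0.0165, 0.5113], [-0.0659, 0.9591, 0.2754, -0.0739], [-0.0017, 0.2758, -0.9612, 0.3553], [0.0, 0.0, 0.0, 1.0]]
isolator_pivot 0.77 [199. 216. 334. 267.] [268.8 236.7] [0.5433 0.0097 0.069 ]
selector_pivot 0.93 [165.   1. 210. 106.] [184.9  54.4] [ 0.6036 -0.1125  0.069 ]
isolator_grip 0.57 [303. 226. 334. 268.] [316.4 246.9] [0.5084 0.0012 0.114 ]
```

View pics/w3c.png

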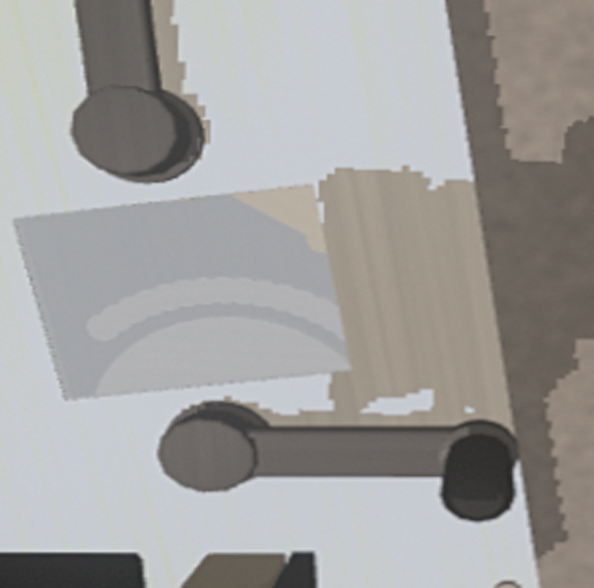

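```bash
python3 - <<'E'
from h import *
c=r.get_calibration("wrist");print(r.get_state()["tcp_pos"].round(4))
for p,z in(((317.4,251.9),.114),((217,236.2),.069),((185.9,81.9),.069)): print(atz(p,c,z).round(4))
E
```

```text
[0.5062 0.0009 0.1969]
[0.5069 0.0043 0.114 ]
[0.5807 0.0118 0.069 ]
[ 0.6021 -0.0947  0.069 ]
```

Call:
servo_tool --targets '[{"dx": 0,"dy": 0.3,"dz": -1,"spin": 0,"grip": 60},{"dx": 0,"dy": 0.3,"dz": -2.5,"spin": 0,"grip": 60},{"dx": 0,"dy": 0.3,"dz": -4.5,"spin": 0,"grip": 60},{"dx": 0,"dy": 0.3,"dz": -6.5,"spin": 0,"grip": 60},{"dx": 0,"dy": 0.3,"dz": -8.5,"spin": 0,"grip": 60},{"dx": 0,"dy": 0.3,"dz": -10,"spin": 0,"grip": 60},{"dx": 0,"dy": 0.3,"dz": -11,"spin": 0,"grip": 60},{"dx": 0,"dy": 0.3,"dz": -11.6,"spin": 0,"grip": 60},{"dx": 0,"dy": 0.3,"dz": -11.7,"spin": 0,"grip": 60},{"dx": 0,"dy": 0.3,"dz": -11.7,"spin": 0,"grip": 60}]'

```text
time_s: 5.43
tcp_pos: [0.5062, 0.004, 0.0796]
eef_rot: [180.0, -0.0, -86.1]
contact_force: [-1.0, -0.3, 0.1]
gripper_width: 0.0524
```

Call:
servo_tool --targets '[{"dx": 0,"dy": 0,"dz": 0,"spin": 0,"grip": 40},{"dx": 0,"dy": 0,"dz": 0,"spin": 0,"grip": 30},{"dx": 0,"dy": 0,"dz": 0,"spin": 0,"grip": 20},{"dx": 0,"dy": 0,"dz": 0,"spin": 0,"grip": 10},{"dx": 0,"dy": 0,"dz": 0,"spin": 0,"grip": 10},{"dx": 0,"dy": 0,"dz": 0,"spin": 0,"grip": 10},{"dx": 0,"dy": 0,"dz": 0,"spin": 0,"grip": 10},{"dx": 0,"dy": 0,"dz": 0,"spin": 0,"grip": 10},{"dx": 0,"dy": 0,"dz": 0,"spin": 0,"grip": 10},{"dx": 0,"dy": 0,"dz": 0,"spin": 0,"grip": 10}]' --squeeze 12

```text
time_s: 6.27
tcp_pos: [0.5081, 0.0045, 0.0801]
eef_rot: [-179.8, 0.0, -86.1]
contact_force: [6.2, 0.4, -3.2]
gripper_width: 0.0177
```

```bash
cat > arc.py <<'E'
import numpy as np,sys
# arc.py px py cmdx cmdy th0 d0 d1 n : shifts (cm) for crank rotation d (rad cw) from th0(deg)
px,py,cx,cy,th0,d0,d1,n=map(float,sys.argv[1:])
for d in np.linspace(d0,d1,int(n)+1)[1:]:
    t=np.radians(th0)-d; k=np.array([px,py])+.075*np.array([np.cos(t),np.sin(t)])
    print(round(d,3),((k-[cx,cy])*100).round(2),"tangent",np.round([np.sin(t),-np.cos(t)],2))
E
python3 arc.py .583 .009 .506 .0039 183.8 0 .6 10
```

```text
0.06 [0.2  0.46] tangent [-0.01  1.  ]
0.12 [0.21 0.91] tangent [0.05 1.  ]
0.18 [0.25 1.36] tangent [0.11 0.99]
0.24 [0.31 1.81] tangent [0.17 0.98]
0.3 [0.4  2.25] tangent [0.23 0.97]
0.36 [0.52 2.68] tangent [0.29 0.96]
0.42 [0.66 3.11] tangent [0.35 0.94]
0.48 [0.83 3.52] tangent [0.4  0.92]
0.54 [1.03 3.93] tangent [0.46 0.89]
0.6 [1.24 4.33] tangent [0.51 0.86]
```

Call:
servo_tool --targets '[{"dx": 0.2,"dy": 0.3,"dz": 0,"spin": -0.05,"grip": 10},{"dx": 0.2,"dy": 0.8,"dz": 0,"spin": -0.11,"grip": 10},{"dx": 0.25,"dy": 1.35,"dz": 0,"spin": -0.18,"grip": 10},{"dx": 0.3,"dy": 1.8,"dz": 0,"spin": -0.24,"grip": 10},{"dx": 0.4,"dy": 2.25,"dz": 0,"spin": -0.3,"grip": 10},{"dx": 0.5,"dy": 2.7,"dz": 0,"spin": -0.36,"grip": 10},{"dx": 0.65,"dy": 3.1,"dz": 0,"spin": -0.42,"grip": 10},{"dx": 0.85,"dy": 3.5,"dz": 0,"spin": -0.48,"grip": 10},{"dx": 1.05,"dy": 3.95,"dz": 0,"spin": -0.54,"grip": 10},{"dx": 1.05,"dy": 3.95,"dz": 0,"spin": -0.54,"grip": 10}]'

```text
time_s: 7.1
tcp_pos: [0.5146, 0.0436, 0.0798]
eef_rot: [179.8, -0.1, -117.3]
contact_force: [-10.2, 4.0, 12.7]
gripper_width: 0.0176
```

```bash
cat > st.py <<'E'
from h import *
P=np.array([.583,.009]);s=r.get_state();k=s["tcp_pos"][:2]-P;f=s["contact_force"][:2]
t=np.arctan2(k[1],k[0]);u=np.array([np.cos(t),np.sin(t)]);v=np.array([np.sin(t),-np.cos(t)])
print("t",s["time_s"],"R",np.hypot(*k).round(4),"cw",(np.radians(183.8)-t%(2*np.pi)).round(3),"Frad",(f@u).round(1),"Ftan",(f@v).round(1),"F",s["contact_force"].round(1),"w",s["gripper_width"].round(4),s["tcp_pos"].round(4))
E
python3 st.py; python3 arc.py .583 .009 .5165 .0434 183.8 .54 .9 6
```

```text
0.6 [0.19 0.38] tangent [0.51 0.86]
0.66 [0.43 0.76] tangent [0.56 0.83]
0.72 [0.7  1.12] tangent [0.61 0.79]
0.78 [0.98 1.47] tangent [0.65 0.76]
0.84 [1.28 1.8 ] tangent [0.7  0.72]
0.9 [1.61 2.11] tangent [0.74 0.67]Traceback (most recent call last):
  File "st.py", line 4, in <module>
    print("t",s["time_s"],"R",np.hypot(*k).round(4),"cw",(np.radians(183.8)-t%(2*np.pi)).round(3),"Frad",(f@u).round(1),"Ftan",(f@v).round(1),"F",s["contact_force"].round(1),"w",s["gripper_width"].round(4),s["tcp_pos"].round(4))
                                                                                                                                                                                  ^^^^^^^^^^^^^^^^^^^^^^^^
AttributeError: 'float' object has no attribute 'round'
```

```bash
sed -i 's/s\["gripper_width"\].round(4)/round(float(s["gripper_width"]),4)/; s/\[.583,.009\]/[.582,.012]/; s/183.8/191.1/' st.py
python3 st.py; python3 arc.py .582 .012 .5165 .0434 191.1 .63 .93 6
```

```text
t 7.1 R 0.0745 cw 0.632 Frad 11.0 Ftan -0.7 F [-10.2   4.   12.7] w 0.0176 [0.5146 0.0436 0.0798]
0.68 [-0.08  0.36] tangent [0.47 0.88]
0.73 [0.1  0.69] tangent [0.51 0.86]
0.78 [0.3  1.01] tangent [0.55 0.83]
0.83 [0.52 1.32] tangent [0.59 0.8 ]
0.88 [0.75 1.61] tangent [0.63 0.77]
0.93 [0.99 1.9 ] tangent [0.67 0.74]
```

Call:
servo_tool --targets '[{"dx": -0.2,"dy": 0.1,"dz": 0,"spin": -0.03,"grip": 10},{"dx": -0.15,"dy": 0.25,"dz": 0,"spin": -0.06,"grip": 10},{"dx": -0.05,"dy": 0.4,"dz": 0,"spin": -0.08,"grip": 10},{"dx": 0.0,"dy": 0.55,"dz": 0,"spin": -0.1,"grip": 10},{"dx": 0.1,"dy": 0.7,"dz": 0,"spin": -0.12,"grip": 10},{"dx": 0.2,"dy": 0.85,"dz": 0,"spin": -0.15,"grip": 10},{"dx": 0.3,"dy": 1.0,"dz": 0,"spin": -0.18,"grip": 10},{"dx": 0.4,"dy": 1.15,"dz": 0,"spin": -0.2,"grip": 10},{"dx": 0.5,"dy": 1.3,"dz": 0,"spin": -0.22,"grip": 10},{"dx": 0.5,"dy": 1.3,"dz": 0,"spin": -0.22,"grip": 10}]'

```text
time_s: 7.93
tcp_pos: [0.5217, 0.0567, 0.0799]
eef_rot: [180.0, 0.0, -129.8]
contact_force: [-2.7, -0.5, 6.5]
gripper_width: 0.0176
```

```bash
python3 st.py; python3 arc.py .582 .012 .5215 .0564 191.1 .83 1.13 10
```

```text
t 7.9333 R 0.0751 cw 0.831 Frad 1.9 Ftan -2.0 F [-2.7 -0.5  6.5] w 0.0176 [0.5217 0.0567 0.0799]
0.86 [0.15 0.2 ] tangent [0.62 0.79]
0.89 [0.3  0.37] tangent [0.64 0.77]
0.92 [0.44 0.54] tangent [0.66 0.75]
0.95 [0.59 0.71] tangent [0.69 0.73]
0.98 [0.75 0.87] tangent [0.71 0.71]
1.01 [0.91 1.02] tangent [0.73 0.68]
1.04 [1.08 1.18] tangent [0.75 0.66]
1.07 [1.25 1.32] tangent [0.77 0.64]
1.1 [1.42 1.46] tangent [0.79 0.62]
1.13 [1.6 1.6] tangent [0.81 0.59]
```

Call:
servo_tool --targets '[{"dx": 0.05,"dy": 0.05,"dz": 0,"spin": -0.01,"grip": 10},{"dx": 0.1,"dy": 0.1,"dz": 0,"spin": -0.02,"grip": 10},{"dx": 0.12,"dy": 0.15,"dz": 0,"spin": -0.03,"grip": 10},{"dx": 0.15,"dy": 0.2,"dz": 0,"spin": -0.03,"grip": 10},{"dx": 0.2,"dy": 0.25,"dz": 0,"spin": -0.04,"grip": 10},{"dx": 0.25,"dy": 0.3,"dz": 0,"spin": -0.05,"grip": 10},{"dx": 0.3,"dy": 0.37,"dz": 0,"spin": -0.06,"grip": 10},{"dx": 0.3,"dy": 0.37,"dz": 0,"spin": -0.06,"grip": 10},{"dx": 0.3,"dy": 0.37,"dz": 0,"spin": -0.06,"grip": 10},{"dx": 0.3,"dy": 0.37,"dz": 0,"spin": -0.06,"grip": 10}]'

```text
time_s: 8.77
tcp_pos: [0.5245, 0.0603, 0.0799]
eef_rot: [180.0, 0.0, -133.2]
contact_force: [-3.3, -0.6, 6.8]
gripper_width: 0.0178
```

Call:
servo_tool --targets '[{"dx": 0.05,"dy": 0.05,"dz": 0,"spin": -0.01,"grip": 10},{"dx": 0.1,"dy": 0.1,"dz": 0,"spin": -0.02,"grip": 10},{"dx": 0.12,"dy": 0.15,"dz": 0,"spin": -0.03,"grip": 10},{"dx": 0.15,"dy": 0.2,"dz": 0,"spin": -0.03,"grip": 10},{"dx": 0.2,"dy": 0.25,"dz": 0,"spin": -0.04,"grip": 10},{"dx": 0.25,"dy": 0.3,"dz": 0,"spin": -0.05,"grip": 10},{"dx": 0.3,"dy": 0.34,"dz": 0,"spin": -0.06,"grip": 10},{"dx": 0.3,"dy": 0.34,"dz": 0,"spin": -0.06,"grip": 10},{"dx": 0.3,"dy": 0.34,"dz": 0,"spin": -0.06,"grip": 10},{"dx": 0.3,"dy": 0.34,"dz": 0,"spin": -0.06,"grip": 10}]'

```text
time_s: 9.6
tcp_pos: [0.5275, 0.0638, 0.0799]
eef_rot: [180.0, 0.0, -136.6]
contact_force: [-4.3, 0.4, 7.8]
gripper_width: 0.0176
```

Call:
servo_tool --targets '[{"dx": 0.05,"dy": 0.05,"dz": 0,"spin": -0.01,"grip": 10},{"dx": 0.1,"dy": 0.1,"dz": 0,"spin": -0.02,"grip": 10},{"dx": 0.13,"dy": 0.14,"dz": 0,"spin": -0.03,"grip": 10},{"dx": 0.17,"dy": 0.18,"dz": 0,"spin": -0.03,"grip": 10},{"dx": 0.22,"dy": 0.23,"dz": 0,"spin": -0.04,"grip": 10},{"dx": 0.27,"dy": 0.28,"dz": 0,"spin": -0.05,"grip": 10},{"dx": 0.31,"dy": 0.32,"dz": 0,"spin": -0.06,"grip": 10},{"dx": 0.31,"dy": 0.32,"dz": 0,"spin": -0.06,"grip": 10},{"dx": 0.31,"dy": 0.32,"dz": 0,"spin": -0.06,"grip": 10},{"dx": 0.31,"dy": 0.32,"dz": 0,"spin": -0.06,"grip": 10}]'

```text
time_s: 10.43
tcp_pos: [0.5306, 0.067, 0.0799]
eef_rot: [180.0, 0.0, -140.0]
contact_force: [-2.5, 0.6, 6.0]
gripper_width: 0.0176
```

Call:
servo_tool --targets '[{"dx": 0.05,"dy": 0.05,"dz": 0,"spin": -0.01,"grip": 10},{"dx": 0.1,"dy": 0.09,"dz": 0,"spin": -0.02,"grip": 10},{"dx": 0.14,"dy": 0.13,"dz": 0,"spin": -0.03,"grip": 10},{"dx": 0.18,"dy": 0.17,"dz": 0,"spin": -0.03,"grip": 10},{"dx": 0.23,"dy": 0.21,"dz": 0,"spin": -0.04,"grip": 10},{"dx": 0.28,"dy": 0.26,"dz": 0,"spin": -0.05,"grip": 10},{"dx": 0.33,"dy": 0.3,"dz": 0,"spin": -0.06,"grip": 10},{"dx": 0.33,"dy": 0.3,"dz": 0,"spin": -0.06,"grip": 10},{"dx": 0.33,"dy": 0.3,"dz": 0,"spin": -0.06,"grip": 10},{"dx": 0.33,"dy": 0.3,"dz": 0,"spin": -0.06,"grip": 10}]'

```text
time_s: 11.27
tcp_pos: [0.5339, 0.0701, 0.0799]
eef_rot: [180.0, 0.0, -143.5]
contact_force: [-3.9, 0.8, 7.4]
gripper_width: 0.0174
```

```bash
python3 st.py; python3 arc.py .582 .012 .5339 .0697 191.1 1.07 1.85 13
```

```text
t 11.2667 R 0.0754 cw 1.073 Frad 3.1 Ftan -2.5 F [-3.9  0.8  7.4] w 0.0174 [0.5339 0.0701 0.0799]
1.13 [0.36 0.27] tangent [0.81 0.59]
1.19 [0.73 0.53] tangent [0.84 0.54]
1.25 [1.12 0.76] tangent [0.87 0.49]
1.31 [1.52 0.97] tangent [0.9  0.44]
1.37 [1.93 1.15] tangent [0.92 0.38]
1.43 [2.35 1.31] tangent [0.94 0.33]
1.49 [2.78 1.45] tangent [0.96 0.27]
1.55 [3.21 1.56] tangent [0.98 0.21]
1.61 [3.66 1.64] tangent [0.99 0.15]
1.67 [4.1 1.7] tangent [1.   0.09]
1.73 [4.55 1.73] tangent [1.   0.03]
1.79 [5.   1.73] tangent [ 1.   -0.03]
1.85 [5.45 1.7 ] tangent [ 1.   -0.09]
```

Call:
servo_tool --targets '[{"dx": 0.05,"dy": 0.04,"dz": 0,"spin": -0.01,"grip": 10},{"dx": 0.1,"dy": 0.08,"dz": 0,"spin": -0.02,"grip": 10},{"dx": 0.15,"dy": 0.12,"dz": 0,"spin": -0.03,"grip": 10},{"dx": 0.2,"dy": 0.16,"dz": 0,"spin": -0.03,"grip": 10},{"dx": 0.25,"dy": 0.2,"dz": 0,"spin": -0.04,"grip": 10},{"dx": 0.3,"dy": 0.24,"dz": 0,"spin": -0.05,"grip": 10},{"dx": 0.35,"dy": 0.28,"dz": 0,"spin": -0.06,"grip": 10},{"dx": 0.35,"dy": 0.28,"dz": 0,"spin": -0.06,"grip": 10},{"dx": 0.35,"dy": 0.28,"dz": 0,"spin": -0.06,"grip": 10},{"dx": 0.35,"dy": 0.28,"dz": 0,"spin": -0.06,"grip": 10}]'

```text
time_s: 12.1
tcp_pos: [0.5375, 0.0729, 0.0799]
eef_rot: [180.0, 0.0, -146.9]
contact_force: [-2.8, 0.5, 6.8]
gripper_width: 0.0175
```

Still free (Ftan about −2 N). On to 1.19.

Call:
servo_tool --targets '[{"dx": 0.05,"dy": 0.04,"dz": 0,"spin": -0.01,"grip": 10},{"dx": 0.1,"dy": 0.07,"dz": 0,"spin": -0.02,"grip": 10},{"dx": 0.15,"dy": 0.1,"dz": 0,"spin": -0.03,"grip": 10},{"dx": 0.2,"dy": 0.14,"dz": 0,"spin": -0.03,"grip": 10},{"dx": 0.26,"dy": 0.18,"dz": 0,"spin": -0.04,"grip": 10},{"dx": 0.32,"dy": 0.22,"dz": 0,"spin": -0.05,"grip": 10},{"dx": 0.38,"dy": 0.25,"dz": 0,"spin": -0.06,"grip": 10},{"dx": 0.38,"dy": 0.25,"dz": 0,"spin": -0.06,"grip": 10},{"dx": 0.38,"dy": 0.25,"dz": 0,"spin": -0.06,"grip": 10},{"dx": 0.38,"dy": 0.25,"dz": 0,"spin": -0.06,"grip": 10}]'

```text
time_s: 12.93
tcp_pos: [0.5413, 0.0756, 0.0799]
eef_rot: [180.0, 0.0, -150.3]
contact_force: [-2.8, 2.0, 6.1]
gripper_width: 0.0175
```

Call:
servo_tool --targets '[{"dx": 0.05,"dy": 0.03,"dz": 0,"spin": -0.01,"grip": 10},{"dx": 0.1,"dy": 0.06,"dz": 0,"spin": -0.02,"grip": 10},{"dx": 0.15,"dy": 0.1,"dz": 0,"spin": -0.03,"grip": 10},{"dx": 0.2,"dy": 0.13,"dz": 0,"spin": -0.03,"grip": 10},{"dx": 0.26,"dy": 0.17,"dz": 0,"spin": -0.04,"grip": 10},{"dx": 0.32,"dy": 0.21,"dz": 0,"spin": -0.05,"grip": 10},{"dx": 0.39,"dy": 0.24,"dz": 0,"spin": -0.06,"grip": 10},{"dx": 0.39,"dy": 0.24,"dz": 0,"spin": -0.06,"grip": 10},{"dx": 0.39,"dy": 0.24,"dz": 0,"spin": -0.06,"grip": 10},{"dx": 0.39,"dy": 0.24,"dz": 0,"spin": -0.06,"grip": 10}]'

```text
time_s: 13.77
tcp_pos: [0.545, 0.0779, 0.0799]
eef_rot: [180.0, 0.0, -153.8]
contact_force: [-4.2, 1.9, 7.0]
gripper_width: 0.0175
```

Call:
servo_tool --targets '[{"dx": 0.05,"dy": 0.03,"dz": 0,"spin": -0.01,"grip": 10},{"dx": 0.1,"dy": 0.06,"dz": 0,"spin": -0.02,"grip": 10},{"dx": 0.15,"dy": 0.09,"dz": 0,"spin": -0.03,"grip": 10},{"dx": 0.21,"dy": 0.12,"dz": 0,"spin": -0.03,"grip": 10},{"dx": 0.27,"dy": 0.15,"dz": 0,"spin": -0.04,"grip": 10},{"dx": 0.33,"dy": 0.18,"dz": 0,"spin": -0.05,"grip": 10},{"dx": 0.4,"dy": 0.22,"dz": 0,"spin": -0.06,"grip": 10},{"dx": 0.4,"dy": 0.22,"dz": 0,"spin": -0.06,"grip": 10},{"dx": 0.4,"dy": 0.22,"dz": 0,"spin": -0.06,"grip": 10},{"dx": 0.4,"dy": 0.22,"dz": 0,"spin": -0.06,"grip": 10}]'

```text
time_s: 14.6
tcp_pos: [0.5461, 0.0786, 0.0793]
eef_rot: [180.0, -0.3, -157.3]
contact_force: [-12.7, -1.1, 12.8]
gripper_width: 0.0176
```

Contact: the tool sits 3 mm short of its target with about 12 N along the tangent, so the isolator is on its stop. I'll release it and rise.

```bash
python3 st.py
```

```text
t 14.6 R 0.0757 cw 1.27 Frad 5.1 Ftan -11.6 F [-12.7  -1.1  12.8] w 0.0176 [0.5461 0.0786 0.0793]
```

Call:
servo_tool --targets '[{"dx": 0,"dy": 0,"dz": 0,"spin": 0,"grip": 20},{"dx": 0,"dy": 0,"dz": 0,"spin": 0,"grip": 35},{"dx": 0,"dy": 0,"dz": 0,"spin": 0,"grip": 50},{"dx": 0,"dy": 0,"dz": 0,"spin": 0,"grip": 60},{"dx": 0,"dy": 0,"dz": 0,"spin": 0,"grip": 60},{"dx": 0,"dy": 0,"dz": 0,"spin": 0,"grip": 60},{"dx": 0,"dy": 0,"dz": 1,"spin": 0,"grip": 60},{"dx": 0,"dy": 0,"dz": 3,"spin": 0,"grip": 60},{"dx": 0,"dy": 0,"dz": 6,"spin": 0,"grip": 60},{"dx": 0,"dy": 0,"dz": 9,"spin": 0,"grip": 60}]'

```text
time_s: 15.43
tcp_pos: [0.5488, 0.0793, 0.1707]
eef_rot: [-180.0, -0.1, -157.2]
contact_force: [0.0, 1.5, 0.9]
gripper_width: 0.0524
```

Call:
servo_tool --targets '[{"dx": 0.3,"dy": -1,"dz": 1,"spin": -0.03,"grip": 90},{"dx": 0.8,"dy": -3.5,"dz": 2,"spin": -0.06,"grip": 90},{"dx": 1.8,"dy": -7,"dz": 3,"spin": -0.1,"grip": 90},{"dx": 2.7,"dy": -10.5,"dz": 3,"spin": -0.14,"grip": 90},{"dx": 3.6,"dy": -14,"dz": 3,"spin": -0.18,"grip": 90},{"dx": 4.4,"dy": -17.5,"dz": 3,"spin": -0.21,"grip": 90},{"dx": 5.3,"dy": -21,"dz": 3,"spin": -0.24,"grip": 90},{"dx": 6,"dy": -23.7,"dz": 3,"spin": -0.27,"grip": 90},{"dx": 6.3,"dy": -25,"dz": 3,"spin": -0.27,"grip": 90},{"dx": 6.3,"dy": -25,"dz": 3,"spin": -0.27,"grip": 90}]'

```text
time_s: 16.27
tcp_pos: [0.6123, -0.1733, 0.1995]
eef_rot: [-180.0, -0.0, -172.9]
contact_force: [-0.3, -0.4, 0.2]
gripper_width: 0.0789
```

```bash
python3 - <<'E'
from h import *
for i in range(3): r.capture("top")
E
python3 look.py 4; python3 - <<'E'
from h import *
cv2.imwrite("pics/s4.png",r.capture("scene"));c=r.get_calibration("scene")
for o,z in(("isolator",.066),("isolator_grip",.114)):
  for d in r.cut_out(o,"scene")[:2]: print(o,round(d["p"],2),np.round(d["extent"]))
P=np.array([.582,.012])
for q in(1.21,1.27,1.33):
    t=np.radians(191.1)-q; print(q,topix([*(P+.075*np.array([np.cos(t),np.sin(t)])),.114],c).round(1))
a=cv2.imread("pics/w4.png");b=cv2.imread("pics/s4.png")[200:340,270:440]
o=np.zeros((480,800,3),np.uint8);o[:360,:480]=cv2.resize(a,(480,360));o[:264,480:]=cv2.resize(b,(320,264));cv2.imwrite("pics/c4.png",o)
E
```

```text
16.4167 [ 0.612  -0.17    0.1997] [ 179.99   -0.   -172.68] [  2.   17.8  -6.8  -0.  -65.3 -84.7] [0.27 0.08 0.64]
[[-0.127, 0.9531, 0.2746, 0.5378], [0.9919, 0.1224, 0.0341, -0.1795], [-0.0011, 0.2767, -0.961, 0.3574], [0.0, 0.0, 0.0, 1.0]]
isolator_pivot 0.91 [542. 177. 640. 234.] [585.6 208.4] [0.5719 0.0257 0.069 ]
selector_pivot 0.75 [291. 202. 436. 263.] [356.8 229.6] [ 0.6103 -0.1424  0.069 ]
selector_grip 0.86 [292. 206. 349. 264.] [319.3 233.7] [ 0.6084 -0.1705  0.1   ]
isolator 0.7 [358. 216. 372. 262.]
isolator_grip 0.68 [357. 215. 370. 235.]
1.21 [359.  217.4]
1.27 [361.  217.3]
1.33 [363.  217.4]
```

View pics/c4.png

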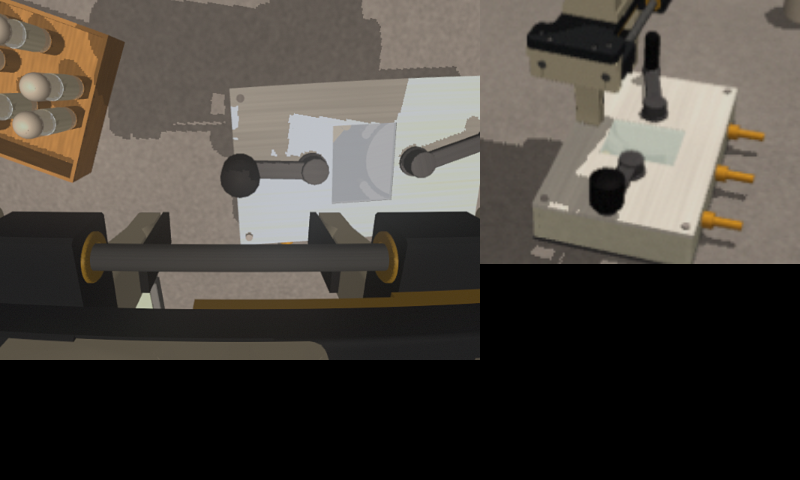

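The wide knob's top is at about (319,236) in the wrist frame, right under the hand, and the isolator is still turned to about 1.27. Now descend and grip.

Call:
servo_tool --targets '[{"dx": 0,"dy": 0,"dz": -1,"spin": 0,"grip": 90},{"dx": 0,"dy": 0,"dz": -3,"spin": 0,"grip": 90},{"dx": 0,"dy": 0,"dz": -5,"spin": 0,"grip": 90},{"dx": 0,"dy": 0,"dz": -7,"spin": 0,"grip": 90},{"dx": 0,"dy": 0,"dz": -9,"spin": 0,"grip": 90},{"dx": 0,"dy": 0,"dz": -10.5,"spin": 0,"grip": 90},{"dx": 0,"dy": 0,"dz": -11.6,"spin": 0,"grip": 90},{"dx": 0,"dy": 0,"dz": -12.3,"spin": 0,"grip": 90},{"dx": 0,"dy": 0,"dz": -12.6,"spin": 0,"grip": 90},{"dx": 0,"dy": 0,"dz": -12.6,"spin": 0,"grip": 90}]'

```text
time_s: 17.65
tcp_pos: [0.6121, -0.1704, 0.0731]
eef_rot: [180.0, -0.0, -172.7]
contact_force: [-0.5, 0.1, 0.9]
gripper_width: 0.0791
```

Call:
servo_tool --targets '[{"dx": 0,"dy": 0,"dz": 0,"spin": 0,"grip": 70},{"dx": 0,"dy": 0,"dz": 0,"spin": 0,"grip": 60},{"dx": 0,"dy": 0,"dz": 0,"spin": 0,"grip": 50},{"dx": 0,"dy": 0,"dz": 0,"spin": 0,"grip": 40},{"dx": 0,"dy": 0,"dz": 0,"spin": 0,"grip": 30},{"dx": 0,"dy": 0,"dz": 0,"spin": 0,"grip": 30},{"dx": 0,"dy": 0,"dz": 0,"spin": 0,"grip": 30},{"dx": 0,"dy": 0,"dz": 0,"spin": 0,"grip": 30},{"dx": 0,"dy": 0,"dz": 0,"spin": 0,"grip": 30},{"dx": 0,"dy": 0,"dz": 0,"spin": 0,"grip": 30}]' --squeeze 12

```text
time_s: 18.48
tcp_pos: [0.6121, -0.1697, 0.0737]
eef_rot: [180.0, 0.0, -172.7]
contact_force: [-1.5, 5.4, 3.9]
gripper_width: 0.0356
```

```bash
sed 's/\[.582,.012\]/[.6032,-.0959]/; s/191.1/281.1/' st.py > st2.py; python3 st2.py; python3 arc.py .6032 -.0959 .6121 -.1704 281.1 .07 .33 5
```

```text
t 18.4833 R 0.0744 cw 0.073 Frad -5.5 Ftan 0.8 F [-1.5  5.4  3.9] w 0.0356 [ 0.6121 -0.1697  0.0737]
0.122 [-0.35 -0.03] tangent [-1.   -0.07]
0.174 [-0.74 -0.05] tangent [-1.   -0.02]
0.226 [-1.13 -0.05] tangent [-1.    0.03]
0.278 [-1.52 -0.02] tangent [-1.    0.08]
0.33 [-1.91  0.02] tangent [-0.99  0.14]
```

```bash
sed -i 's/-.0959/-.0945/' st2.py; python3 st2.py; python3 arc.py .6032 -.0945 .6121 -.1704 281.1 .07 .33 5
```

```text
t 18.4833 R 0.0757 cw 0.075 Frad -5.5 Ftan 0.8 F [-1.5  5.4  3.9] w 0.0356 [ 0.6121 -0.1697  0.0737]
0.122 [-0.35  0.11] tangent [-1.   -0.07]
0.174 [-0.74  0.09] tangent [-1.   -0.02]
0.226 [-1.13  0.09] tangent [-1.    0.03]
0.278 [-1.52  0.12] tangent [-1.    0.08]
0.33 [-1.91  0.16] tangent [-0.99  0.14]
```

Call:
servo_tool --targets '[{"dx": -0.15,"dy": 0.1,"dz": 0,"spin": -0.03,"grip": 30},{"dx": -0.4,"dy": 0.1,"dz": 0,"spin": -0.06,"grip": 30},{"dx": -0.65,"dy": 0.1,"dz": 0,"spin": -0.09,"grip": 30},{"dx": -0.9,"dy": 0.1,"dz": 0,"spin": -0.12,"grip": 30},{"dx": -1.15,"dy": 0.1,"dz": 0,"spin": -0.15,"grip": 30},{"dx": -1.35,"dy": 0.1,"dz": 0,"spin": -0.18,"grip": 30},{"dx": -1.5,"dy": 0.1,"dz": 0,"spin": -0.2,"grip": 30},{"dx": -1.6,"dy": 0.12,"dz": 0,"spin": -0.22,"grip": 30},{"dx": -1.6,"dy": 0.12,"dz": 0,"spin": -0.22,"grip": 30},{"dx": -1.6,"dy": 0.12,"dz": 0,"spin": -0.22,"grip": 30}]'

```text
time_s: 19.32
tcp_pos: [0.5965, -0.1695, 0.0738]
eef_rot: [-180.0, 0.0, 174.8]
contact_force: [2.3, -3.6, 0.7]
gripper_width: 0.0353
```

```bash
python3 st2.py; python3 arc.py .6032 -.0945 .5961 -.1692 281.1 .29 .59 10
```

```text
t 19.3167 R 0.0753 cw 0.283 Frad 3.4 Ftan -2.6 F [ 2.3 -3.6  0.7] w 0.0353 [ 0.5965 -0.1695  0.0738]
0.32 [-0.23  0.03] tangent [-0.99  0.13]
0.35 [-0.46  0.06] tangent [-0.99  0.16]
0.38 [-0.68  0.1 ] tangent [-0.98  0.19]
0.41 [-0.9   0.14] tangent [-0.98  0.21]
0.44 [-1.12  0.2 ] tangent [-0.97  0.24]
0.47 [-1.34  0.25] tangent [-0.96  0.27]
0.5 [-1.55  0.32] tangent [-0.95  0.3 ]
0.53 [-1.76  0.39] tangent [-0.94  0.33]
0.56 [-1.98  0.47] tangent [-0.93  0.36]
0.59 [-2.18  0.55] tangent [-0.92  0.39]
```

Free so far. Now small steps past the lock angle of 0.4.

Call:
servo_tool --targets '[{"dx": -0.08,"dy": 0.0,"dz": 0,"spin": -0.01,"grip": 30},{"dx": -0.16,"dy": 0.0,"dz": 0,"spin": -0.02,"grip": 30},{"dx": -0.24,"dy": 0.0,"dz": 0,"spin": -0.03,"grip": 30},{"dx": -0.32,"dy": 0.02,"dz": 0,"spin": -0.04,"grip": 30},{"dx": -0.4,"dy": 0.03,"dz": 0,"spin": -0.05,"grip": 30},{"dx": -0.5,"dy": 0.04,"dz": 0,"spin": -0.06,"grip": 30},{"dx": -0.6,"dy": 0.05,"dz": 0,"spin": -0.08,"grip": 30},{"dx": -0.68,"dy": 0.06,"dz": 0,"spin": -0.09,"grip": 30},{"dx": -0.68,"dy": 0.06,"dz": 0,"spin": -0.09,"grip": 30},{"dx": -0.68,"dy": 0.06,"dz": 0,"spin": -0.09,"grip": 30}]'

```text
time_s: 20.15
tcp_pos: [0.5892, -0.1685, 0.0736]
eef_rot: [180.0, -0.0, 169.6]
contact_force: [1.1, -1.3, 3.3]
gripper_width: 0.0357
```

Call:
servo_tool --targets '[{"dx": -0.03,"dy": 0.01,"dz": 0,"spin": 0,"grip": 30},{"dx": -0.06,"dy": 0.01,"dz": 0,"spin": -0.01,"grip": 30},{"dx": -0.1,"dy": 0.02,"dz": 0,"spin": -0.01,"grip": 30},{"dx": -0.14,"dy": 0.03,"dz": 0,"spin": -0.02,"grip": 30},{"dx": -0.18,"dy": 0.04,"dz": 0,"spin": -0.02,"grip": 30},{"dx": -0.22,"dy": 0.04,"dz": 0,"spin": -0.03,"grip": 30},{"dx": -0.26,"dy": 0.05,"dz": 0,"spin": -0.03,"grip": 30},{"dx": -0.3,"dy": 0.06,"dz": 0,"spin": -0.04,"grip": 30},{"dx": -0.3,"dy": 0.06,"dz": 0,"spin": -0.04,"grip": 30},{"dx": -0.3,"dy": 0.06,"dz": 0,"spin": -0.04,"grip": 30}]'

```text
time_s: 20.98
tcp_pos: [0.5864, -0.1679, 0.0736]
eef_rot: [180.0, 0.0, 167.3]
contact_force: [3.2, 1.7, 3.7]
gripper_width: 0.0354
```

```bash
python3 st2.py
```

```text
t 20.9833 R 0.0753 cw 0.419 Frad -2.3 Ftan -2.7 F [3.2 1.7 3.7] w 0.0354 [ 0.5864 -0.1679  0.0736]
```

Call:
servo_tool --targets '[{"dx": -0.05,"dy": 0.01,"dz": 0,"spin": -0.01,"grip": 30},{"dx": -0.1,"dy": 0.02,"dz": 0,"spin": -0.01,"grip": 30},{"dx": -0.15,"dy": 0.03,"dz": 0,"spin": -0.02,"grip": 30},{"dx": -0.2,"dy": 0.05,"dz": 0,"spin": -0.03,"grip": 30},{"dx": -0.25,"dy": 0.06,"dz": 0,"spin": -0.03,"grip": 30},{"dx": -0.3,"dy": 0.07,"dz": 0,"spin": -0.04,"grip": 30},{"dx": -0.36,"dy": 0.09,"dz": 0,"spin": -0.05,"grip": 30},{"dx": -0.43,"dy": 0.11,"dz": 0,"spin": -0.06,"grip": 30},{"dx": -0.43,"dy": 0.11,"dz": 0,"spin": -0.06,"grip": 30},{"dx": -0.43,"dy": 0.11,"dz": 0,"spin": -0.06,"grip": 30}]'

```text
time_s: 21.82
tcp_pos: [0.582, -0.1668, 0.0735]
eef_rot: [180.0, -0.0, 163.8]
contact_force: [1.2, 1.8, 5.3]
gripper_width: 0.0358
```

```bash
python3 st2.py; python3 arc.py .6032 -.0945 .582 -.1669 281.1 .48 1.26 13
```

```text
t 21.8167 R 0.0753 cw 0.479 Frad -2.0 Ftan -0.7 F [1.2 1.8 5.3] w 0.0358 [ 0.582  -0.1668  0.0735]
0.54 [-0.43  0.19] tangent [-0.94  0.34]
0.6 [-0.84  0.35] tangent [-0.92  0.4 ]
0.66 [-1.25  0.54] tangent [-0.89  0.45]
0.72 [-1.65  0.75] tangent [-0.86  0.5 ]
0.78 [-2.03  0.99] tangent [-0.83  0.55]
0.84 [-2.4   1.25] tangent [-0.8  0.6]
0.9 [-2.75  1.53] tangent [-0.76  0.65]
0.96 [-3.08  1.84] tangent [-0.72  0.69]
1.02 [-3.4   2.16] tangent [-0.68  0.74]
1.08 [-3.69  2.5 ] tangent [-0.63  0.77]
1.14 [-3.96  2.85] tangent [-0.58  0.81]
1.2 [-4.22  3.23] tangent [-0.54  0.84]
1.26 [-4.45  3.61] tangent [-0.48  0.88]
```

Past the lock angle and free, so the isolator is home. Continue to about 0.9, still slowly.

Call:
servo_tool --targets '[{"dx": -0.25,"dy": 0.1,"dz": 0,"spin": -0.04,"grip": 30},{"dx": -0.5,"dy": 0.2,"dz": 0,"spin": -0.08,"grip": 30},{"dx": -0.84,"dy": 0.35,"dz": 0,"spin": -0.12,"grip": 30},{"dx": -1.25,"dy": 0.54,"dz": 0,"spin": -0.18,"grip": 30},{"dx": -1.65,"dy": 0.75,"dz": 0,"spin": -0.24,"grip": 30},{"dx": -2.03,"dy": 0.99,"dz": 0,"spin": -0.3,"grip": 30},{"dx": -2.4,"dy": 1.25,"dz": 0,"spin": -0.36,"grip": 30},{"dx": -2.6,"dy": 1.4,"dz": 0,"spin": -0.39,"grip": 30},{"dx": -2.75,"dy": 1.53,"dz": 0,"spin": -0.42,"grip": 30},{"dx": -2.75,"dy": 1.53,"dz": 0,"spin": -0.42,"grip": 30}]'

```text
time_s: 22.65
tcp_pos: [0.5545, -0.1514, 0.0736]
eef_rot: [180.0, 0.0, 139.7]
contact_force: [3.6, 3.1, 3.4]
gripper_width: 0.0357
```

```bash
python3 st2.py
```

```text
t 22.65 R 0.0749 cw 0.901 Frad -4.7 Ftan -0.7 F [3.6 3.1 3.4] w 0.0357 [ 0.5545 -0.1514  0.0736]
```

Call:
servo_tool --targets '[{"dx": -0.1,"dy": 0.12,"dz": 0,"spin": -0.02,"grip": 30},{"dx": -0.2,"dy": 0.24,"dz": 0,"spin": -0.04,"grip": 30},{"dx": -0.32,"dy": 0.36,"dz": 0,"spin": -0.06,"grip": 30},{"dx": -0.44,"dy": 0.48,"dz": 0,"spin": -0.08,"grip": 30},{"dx": -0.56,"dy": 0.6,"dz": 0,"spin": -0.1,"grip": 30},{"dx": -0.68,"dy": 0.72,"dz": 0,"spin": -0.12,"grip": 30},{"dx": -0.78,"dy": 0.84,"dz": 0,"spin": -0.15,"grip": 30},{"dx": -0.85,"dy": 0.93,"dz": 0,"spin": -0.17,"grip": 30},{"dx": -0.9,"dy": 1.0,"dz": 0,"spin": -0.18,"grip": 30},{"dx": -0.9,"dy": 1.0,"dz": 0,"spin": -0.18,"grip": 30}]'

```text
time_s: 23.48
tcp_pos: [0.5452, -0.1415, 0.0735]
eef_rot: [-180.0, -0.0, 129.4]
contact_force: [1.5, -0.4, 5.3]
gripper_width: 0.0357
```

```bash
python3 st2.py;  python3 arc.py .6032 -.0945 .5455 -.1416 281.1 1.08 1.32 8
```

```text
t 23.4833 R 0.0746 cw 1.083 Frad -0.9 Ftan -1.3 F [ 1.5 -0.4  5.3] w 0.0357 [ 0.5452 -0.1415  0.0735]
1.11 [-0.18  0.14] tangent [-0.61  0.79]
1.14 [-0.31  0.32] tangent [-0.58  0.81]
1.17 [-0.44  0.51] tangent [-0.56  0.83]
1.2 [-0.57  0.7 ] tangent [-0.54  0.84]
1.23 [-0.68  0.89] tangent [-0.51  0.86]
1.26 [-0.8   1.08] tangent [-0.48  0.88]
1.29 [-0.9   1.28] tangent [-0.46  0.89]
1.32 [-1.    1.48] tangent [-0.43  0.9 ]
```

Call:
servo_tool --targets '[{"dx": -0.04,"dy": 0.05,"dz": 0,"spin": -0.01,"grip": 30},{"dx": -0.08,"dy": 0.1,"dz": 0,"spin": -0.02,"grip": 30},{"dx": -0.12,"dy": 0.15,"dz": 0,"spin": -0.02,"grip": 30},{"dx": -0.16,"dy": 0.2,"dz": 0,"spin": -0.03,"grip": 30},{"dx": -0.2,"dy": 0.25,"dz": 0,"spin": -0.04,"grip": 30},{"dx": -0.24,"dy": 0.3,"dz": 0,"spin": -0.05,"grip": 30},{"dx": -0.27,"dy": 0.35,"dz": 0,"spin": -0.06,"grip": 30},{"dx": -0.27,"dy": 0.35,"dz": 0,"spin": -0.06,"grip": 30},{"dx": -0.27,"dy": 0.35,"dz": 0,"spin": -0.06,"grip": 30},{"dx": -0.27,"dy": 0.35,"dz": 0,"spin": -0.06,"grip": 30}]'

```text
time_s: 24.32
tcp_pos: [0.5426, -0.1381, 0.0735]
eef_rot: [-180.0, -0.0, 126.0]
contact_force: [1.6, -0.5, 5.0]
gripper_width: 0.0356
```

```bash
python3 st2.py
```

```text
t 24.3167 R 0.0746 cw 1.141 Frad -1.0 Ftan -1.3 F [ 1.6 -0.5  5. ] w 0.0356 [ 0.5426 -0.1381  0.0735]
```

Call:
servo_tool --targets '[{"dx": -0.02,"dy": 0.03,"dz": 0,"spin": -0.01,"grip": 30},{"dx": -0.04,"dy": 0.06,"dz": 0,"spin": -0.01,"grip": 30},{"dx": -0.06,"dy": 0.09,"dz": 0,"spin": -0.02,"grip": 30},{"dx": -0.09,"dy": 0.13,"dz": 0,"spin": -0.02,"grip": 30},{"dx": -0.12,"dy": 0.17,"dz": 0,"spin": -0.03,"grip": 30},{"dx": -0.15,"dy": 0.21,"dz": 0,"spin": -0.03,"grip": 30},{"dx": -0.17,"dy": 0.25,"dz": 0,"spin": -0.04,"grip": 30},{"dx": -0.17,"dy": 0.25,"dz": 0,"spin": -0.04,"grip": 30},{"dx": -0.17,"dy": 0.25,"dz": 0,"spin": -0.04,"grip": 30},{"dx": -0.17,"dy": 0.25,"dz": 0,"spin": -0.04,"grip": 30}]'

```text
time_s: 25.15
tcp_pos: [0.541, -0.1356, 0.0736]
eef_rot: [-180.0, -0.0, 123.7]
contact_force: [1.9, -1.6, 4.7]
gripper_width: 0.0355
```

```bash
python3 st2.py
```

```text
t 25.15 R 0.0746 cw 1.181 Frad -0.7 Ftan -2.4 F [ 1.9 -1.6  4.7] w 0.0355 [ 0.541  -0.1356  0.0736]
```

Call:
servo_tool --targets '[{"dx": -0.02,"dy": 0.03,"dz": 0,"spin": -0.01,"grip": 30},{"dx": -0.04,"dy": 0.06,"dz": 0,"spin": -0.01,"grip": 30},{"dx": -0.06,"dy": 0.09,"dz": 0,"spin": -0.02,"grip": 30},{"dx": -0.08,"dy": 0.12,"dz": 0,"spin": -0.02,"grip": 30},{"dx": -0.1,"dy": 0.16,"dz": 0,"spin": -0.02,"grip": 30},{"dx": -0.12,"dy": 0.19,"dz": 0,"spin": -0.03,"grip": 30},{"dx": -0.13,"dy": 0.22,"dz": 0,"spin": -0.03,"grip": 30},{"dx": -0.13,"dy": 0.22,"dz": 0,"spin": -0.03,"grip": 30},{"dx": -0.13,"dy": 0.22,"dz": 0,"spin": -0.03,"grip": 30},{"dx": -0.13,"dy": 0.22,"dz": 0,"spin": -0.03,"grip": 30}]'

```text
time_s: 25.98
tcp_pos: [0.5401, -0.1341, 0.0736]
eef_rot: [-180.0, 0.1, 122.0]
contact_force: [4.2, -6.8, 2.5]
gripper_width: 0.0354
```

```bash
python3 st2.py
```

```text
t 25.9833 R 0.0745 cw 1.204 Frad 0.1 Ftan -8.0 F [ 4.2 -6.8  2.5] w 0.0354 [ 0.5401 -0.1341  0.0736]
```

The stop is reached at about 1.2, with 8 N at the knob. I'll press 0.5 mm further to be sure, then release and rise.

Call:
servo_tool --targets '[{"dx": -0.01,"dy": 0.02,"dz": 0,"spin": 0,"grip": 30},{"dx": -0.03,"dy": 0.04,"dz": 0,"spin": 0,"grip": 30},{"dx": -0.03,"dy": 0.04,"dz": 0,"spin": 0,"grip": 30},{"dx": -0.03,"dy": 0.04,"dz": 0,"spin": 0,"grip": 30},{"dx": -0.03,"dy": 0.04,"dz": 0,"spin": 0,"grip": 30},{"dx": -0.03,"dy": 0.04,"dz": 0,"spin": 0,"grip": 30},{"dx": -0.03,"dy": 0.04,"dz": 0,"spin": 0,"grip": 30},{"dx": -0.03,"dy": 0.04,"dz": 0,"spin": 0,"grip": 30},{"dx": -0.03,"dy": 0.04,"dz": 0,"spin": 0,"grip": 30},{"dx": -0.03,"dy": 0.04,"dz": 0,"spin": 0,"grip": 30}]'

```text
time_s: 26.82
tcp_pos: [0.5401, -0.134, 0.0736]
eef_rot: [-180.0, 0.1, 122.0]
contact_force: [5.9, -8.0, 1.4]
gripper_width: 0.0354
```

```bash
python3 st2.py
```

```text
t 26.8167 R 0.0745 cw 1.205 Frad -0.7 Ftan -9.9 F [ 5.9 -8.   1.4] w 0.0354 [ 0.5401 -0.134   0.0736]
```

Call:
servo_tool --targets '[{"dx": 0,"dy": 0,"dz": 0,"spin": 0,"grip": 45},{"dx": 0,"dy": 0,"dz": 0,"spin": 0,"grip": 60},{"dx": 0,"dy": 0,"dz": 0,"spin": 0,"grip": 75},{"dx": 0,"dy": 0,"dz": 0,"spin": 0,"grip": 85},{"dx": 0,"dy": 0,"dz": 0,"spin": 0,"grip": 85},{"dx": 0,"dy": 0,"dz": 0,"spin": 0,"grip": 85},{"dx": 0,"dy": 0,"dz": 1,"spin": 0,"grip": 85},{"dx": 0,"dy": 0,"dz": 3,"spin": 0,"grip": 85},{"dx": 0,"dy": 0,"dz": 6,"spin": 0,"grip": 85},{"dx": 0,"dy": 0,"dz": 9,"spin": 0,"grip": 85}]'

```text
time_s: 27.65
tcp_pos: [0.5389, -0.133, 0.1648]
eef_rot: [-179.9, -0.0, 122.0]
contact_force: [0.9, -0.1, 0.5]
gripper_width: 0.0742
```

Call:
servo_tool --targets '[{"dx": -1,"dy": -1,"dz": 2,"spin": 0.03,"grip": 85},{"dx": -2,"dy": -2.5,"dz": 4,"spin": 0.1,"grip": 85},{"dx": -3,"dy": -4,"dz": 6,"spin": 0.2,"grip": 85},{"dx": -4,"dy": -6,"dz": 8,"spin": 0.3,"grip": 85},{"dx": -5,"dy": -8,"dz": 10,"spin": 0.4,"grip": 85},{"dx": -6,"dy": -10,"dz": 12,"spin": 0.5,"grip": 85},{"dx": -7,"dy": -12,"dz": 13,"spin": 0.6,"grip": 85},{"dx": -8,"dy": -13.5,"dz": 14,"spin": 0.7,"grip": 85},{"dx": -8.5,"dy": -14.5,"dz": 14,"spin": 0.75,"grip": 85},{"dx": -8.5,"dy": -14.5,"dz": 14,"spin": 0.75,"grip": 85}]'

```text
time_s: 28.48
tcp_pos: [0.4536, -0.2795, 0.3053]
eef_rot: [-180.0, 0.1, 165.0]
contact_force: [0.7, 0.7, -0.3]
gripper_width: 0.0748
```

```bash
python3 - <<'E'
from h import *
a=r.capture("scene");b=r.capture("top");c=r.get_calibration("scene");print(r.get_state()["contact_force"].round(1))
P=np.array([.582,.012]);S=np.array([.6032,-.0945]);e=lambda t:np.array([np.cos(t),np.sin(t)])
for n,p,th,q,z in(("iso",P,191.1,1.27,.114),("sel",S,281.1,1.2,.1)): print(n,topix([*(p+.075*e(np.radians(th)-q)),z],c).round(1),topix([*(p+.075*e(np.radians(th)-q)),z],r.get_calibration("top")).round(1))
for cam,o in(("scene","isolator_grip"),("scene","selector_grip"),("top","isolator_grip"),("top","selector_grip")):
  for d in r.cut_out(o,cam)[:1]: print(cam,o,round(d["p"],2),np.round(d["extent"]))
o=np.hstack([cv2.resize(a[200:350,260:460],(400,300)),cv2.resize(b[140:290,240:440],(400,300))]);o=np.vstack([o,np.hstack([cv2.resize(a,(400,300)),cv2.resize(b,(400,300))])]);cv2.imwrite("pics/c5.png",o)
E
```

```text
[-0.8  0.2 -0.7]
iso [361.  217.3] [290.9 224.6]
sel [312.7 272.1] [377.7 229.9]
scene isolator_grip 0.74 [357. 217. 368. 238.]
scene selector_grip 0.76 [303. 270. 325. 292.]
```

View pics/c5.png

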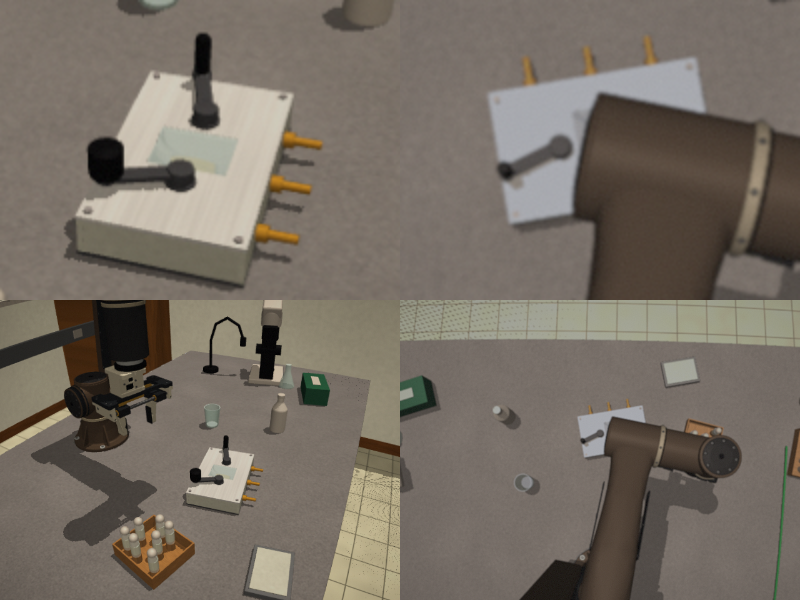

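Both cranks stand where they were left: in the scene view the isolator knob is at about (362,218) and the selector knob at about (314,273), matching the predictions. The tray, beaker and bottle haven't moved, and the arm is clear.

```bash
python3 -c "
from plant import r
print(r.close_job())"
```

```text
the job is handed in; nothing more can be done
None
```

The gas station is in service: both cranks are on their stops, in the order asked, and the job is handed in.

- **Isolator:** I turned it clockwise until it met its stop at about 1.27 rad, touching with about 12 N at the knob, then let go.
- **Selector:** it passed the lock angle of 0.4 rad freely, so the isolator was home. It met its own end stop at about 1.2 rad, touching with about 10 N, and I let go.

**Last checks:**
- In the final scene picture both knobs were within a pixel or two of where I predicted them, and the bottle, tray and beaker stood as before.
- The force on the raised, open gripper was about 1 N or less, which is just noise.
- In the last top picture the arm hid the selector and part of the tray, so the networks found neither knob there. That check rests on the scene camera alone.

The first move call was refused because its rows left out the grip value. One early wrist picture, taken before the arm had settled, was several millimetres off; I corrected the positions from later pictures and the feel of the grip.

The run ended at about 29 s of the 64 s allowed.

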